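Unlock, unscrew and lift a filler cap of unknown thread hand

TASK

The ink reservoir on the worktop is due for refilling: pull its lock slide fully out, away from the cap it locks, then unscrew that wing cap and lift it off its filler neck. Nobody remembers whether this cap has a left-hand or a right-hand thread, so try it both ways and turn it the way that goes. Finish while still holding the cap in the gripper, upright and still, straight above its neck and clear of it by several centimetres (the cap's underside about 6 to 15 cm over the reservoir's top); leave the other cap closed and do not disturb the things round about.

Things in the scene. Friction and masses are not known exactly. Their poses are not given: they have to be found in the camera images.
- stand: Twin ink reservoir, a grey box fixed to the worktop, 98 mm (x) by 278 mm (y) by 60 mm high. Origin on the worktop, midway between its two fillers; z up, y along its length, x across it. The locked filler is at y = +50 mm, the other at y = -50 mm. A lock slide is on the top plate at the +y end.
- filler (a point): Point on the reservoir's top plate (60 mm over the worktop) on the axis of the locked filler's neck, which is 19 mm high and hidden under the cap; axes as stand. Its thread: one way the cap meets a rigid stop after some 5 degrees; the other way it turns freely and comes off straight up anywhere between 50 and 120 degrees of turn. Which way is which changes from start to start.
- lock (a joint): How far the steel lock slide is pulled out, in m: 0 locked, 0.030 fully out. It slides along the reservoir's +y axis, away from the cap, and is held by about 2.5 N of friction; it stays where left. At 0 its fork straddles a lug on the cap's side, so the cap cannot turn; beyond 0.015 the cap is free.
- lock_grip (a point): Centre of the lock slide's upright steel grip fin: 12 mm thick (reservoir x), 20 mm long (reservoir y), its point 18 mm below the fin's top and 32 mm over the top plate; axes as stand. Moves with the slide; 58 mm from the filler axis when locked. Pinch it from above across its thickness.
- cap: The locked wing cap, black plastic, about 60 g: round, 53 mm across and 26 mm high, with an upright wing bar on top. Origin at the centre of its underside (level with the reservoir's top when seated), z up, x along the wing bar, y towards the side lug. Seated and tight, its axes are those of the reservoir within a few degrees.
- cap_grip (a point): Grasp point on the cap's wing bar: on the cap's axis, 48 mm over its underside (22 mm over the round part, 8 mm below the bar's top). The bar is 44 mm long (cap x), 12 mm thick (cap y) and stands 30 mm over the round part. Axes as cap.
- spare_cap_grip (a point): The same point on the other filler's cap, of the same make, with no lock; x along its wing bar. It must stay closed where it is.
- eraser: A bystander: eraser standing or lying beside the reservoir; origin at the centre of its underside. 58x23x13 mm, behind it.
- glue_stick: A bystander: glue stick standing or lying beside the reservoir; origin at the centre of its underside. 27 mm across, 106 mm tall, behind it.
- sticky_notes: A bystander: sticky-note pad standing or lying beside the reservoir; origin at the centre of its underside. 75x75x20 mm, at its -y end.
- correction_tape: A bystander: correction tape standing or lying beside the reservoir; origin at the centre of its underside. 88x39x14 mm, beyond its +y end.
Mind the look-alikes: they are no part of the job. What is shaped like the cap but blue or turquoise is not meant.

How it is judged:
On the way, in this order (a step that is already met when the one before it is completed fails the run):
1. the lock slide is pulled out (value of joint lock above 0.022 m), for 0.2 s.
2. the cap is turned loose on its neck (angle between the x axis of cap and the x axis of stand, either way round above 0.6 rad and z of cap in the frame of stand below 0.075 m), for 0.1 s.
At the end, for the whole second after the job is handed in: The lock slide is out (over 20 mm); the cap is gripped by the fingers, its underside 45 to 200 mm over the reservoir's top and within 40 mm of the filler's axis, tilted less than 0.25 rad, still (under 30 mm/s) and clear of the reservoir; the other cap is within 8 mm of where it was (z of cap in the frame of filler between 0.045 and 0.2 m and horizontal distance between cap_grip and filler below 0.04 m and angle between cap's own z axis and vertical below 0.25 rad and contact force between the fingers and cap above 1 N and contact force between cap and stand below 0.1 N and linear speed of cap below 0.03 m/s and value of joint lock above 0.02 m and distance of spare_cap_grip from where it was at the start of the episode below 0.008 m); the arm keeps its last pose, push and grip.
It fails at once if the other cap is lifted or shoved (distance of spare_cap_grip from where it was at the start of the episode above 0.015 m).
It fails at once if a thing beside the reservoir is pushed or knocked over (distance of any of eraser, glue_stick, sticky_notes, correction_tape from where it was at the start of the episode above 0.03 m).
It also fails if it takes over 64 s, if anything falls off the work surface, if the arm or the gripper's body presses on something with over 40 N, if the wrist force passes 120 N, or if a joint passes its speed limit or range.

ROBOT

A 6-joint arm with a two-finger parallel gripper is mounted at the origin on a cart in front of the work surface, level with it; the furniture and walls round the work are solid. World frame = base frame: x ahead of the robot, y to its left, z up, the work surface at z = 0. Lengths are in m, angles in rad, forces in N, time in s.
With the tool pointing down it reaches from about 0.325 to 0.9 m from the base axis. Payload 6.1 kg.
Tool frame: the origin (TCP) lies midway between the tips of the shut fingers; the grasp point (between the pads) lies 19 mm behind it; z points along the fingers, y is the line along which they close (so a half turn about z gives the same grasp; the last joint's range is limited). The gripper opens to 85 mm and grips with 20 to 120 N. Pads are 22 mm wide; open, the fingers measure 114 mm over their backs; the gripper's body (76 mm by 85 mm) begins 54 mm behind the grasp point. The pads swing forward as they close: fully open they stand 13 mm farther back than shut.
Start: joints at [1.116, 0.22, 1.526, -0, 1.395, -0.126], TCP at [0.202, 0.592, 0.231] pointing down, gripper open.
Joint ranges: [-2.98, 2.98], [-0.91, 2.08], [0.09, 2.57], [-1.24, 4.39], [0.2, 2.65], [-2.68, 2.68]. Speed limits (rad/s): [2.57, 2.57, 3.01, 3.14, 3.14, 3.14].

INTERFACE

Orientations are given as [roll, pitch, yaw] about the fixed x, y, z axes, in that order (R = Rz(yaw) Ry(pitch) Rx(roll)).
In Python, from plant import movep, move_l, set_joints, gripper_to, hold, inverse_kinematics, observe, get_image, get_calibration, Unreachable, job_done gives the robot as it stands. Calls block until the motion is done:
- movep(position, orientation): joint-space move of the TCP to a pose.
- move_l(position, feed=0.15, rotation=None, max_force=None): straight line of the TCP; rotation=None keeps the orientation; feed is the mean speed in m/s. With max_force (N) it stops when the force on the tool has changed by that much, and returns True; else False.
- set_joints(angles): joint-space move.
- gripper_to(opening, f_grip=None): finger opening in m; f_grip is the grip in N (None keeps the last); returns when the fingers have stopped.
- hold(seconds).
- inverse_kinematics(position, orientation): joint angles nearest the present ones, or None.
- observe(): the state.
- get_image(name): name is "scene" or "side" or "wrist"; returns (picture, depth): 480x640x3 uint8, red, green, blue; 480x640 float32, m along the optical axis (not along the pixel's ray), 0 where there is no reading.
- get_calibration(name): a dict with "intrinsics" (3x3 intrinsics, pixels), "world_from_camera" (4x4, takes a point from camera to world coordinates). Camera axes: x right, y down, z forward; pixel columns grow to the right and rows downward; lengths in m; the calibration is good to about 2 mm. A picture is of the moment at which its call begins: read the wrist's pose just before it. get_calibration takes no time and is no camera call; for the wrist camera it gives the pose at the moment of the call.
A pose or a line that the arm cannot do raises Unreachable and nothing moves.
- job_done(): hands the job in; it is judged then, once.
The state is a dict: "time_s": time; "q": joint angles; "joint_velocities": joint speeds; "joint_torque": joint torques, N m; "eef_pos": TCP position; "tcp_rot": TCP orientation; "ft_force": force on the tool from outside, world axes, zero at the start; "torque": the same for the moment, N m; "opening": finger opening in m; "grasp_force": force on a finger pad.
Only numpy, scipy, OpenCV 4.12 (cv2) and the standard library are available. Lean on these libraries where they do the work, as an engineer would, in place of code of your own. Each camera call takes 0.05 s, during which the arm holds its last target. There are 200 camera calls.

## Working session

There is one attempt and no reset: what is moved stays moved. The work goes in short steps, each a Python script; the robot and the scene stay as the last script left them, time stands still between calls to the robot, and variables do not carry over. Pictures are saved under pics/ and viewed, at most 10 in all, crops included, and the job is handed in when it is done.

```bash
ls; mkdir -p pics; python3 - <<'E'
from plant import *
import cv2,numpy as np
for n in ("scene","side"):
    p,d=get_image(n); cv2.imwrite(f"pics/{n}0.png",p[:,:,::-1]); np.save(f"{n}0.npy",d)
    print(n,get_calibration(n))
print(observe())
E
```

```text
pics
scene {'intrinsics': array([[460.87252726,   0.        , 318.01349166],
       [  0.        , 460.87252726, 236.39996168],
       [  0.        ,   0.        ,   1.        ]]), 'world_from_camera': array([[-0.73737432, -0.51656595,  0.4352456 ,  0.1064525 ],
       [-0.67534407,  0.57690944, -0.45944083,  0.36823692],
       [-0.01376581, -0.63272041, -0.77425796,  0.796996  ],
       [ 0.        ,  0.        ,  0.        ,  1.        ]])}
side {'intrinsics': array([[504.96964414,   0.        , 322.74935005],
       [  0.        , 504.96964414, 238.20322558],
       [  0.        ,   0.        ,   1.        ]]), 'world_from_camera': array([[-0.98092116, -0.08343433,  0.17559157,  0.26909655],
       [-0.19435409,  0.40000868, -0.8956671 ,  1.01213954],
       [ 0.00449123, -0.91270574, -0.40859277,  0.60241334],
       [ 0.        ,  0.        ,  0.        ,  1.        ]])}
{'time_s': 0.1, 'q': array([ 1.11589315e+00,  2.21153394e-01,  1.52748541e+00, -2.58650193e-05,
        1.39470258e+00, -1.26088188e-01]), 'joint_velocities': array([-0.00134411, -0.00086288, -0.00254729,  0.00069127, -0.00166443,
       -0.00099798]), 'joint_torque': array([ 5.87961367e-04, -4.98241317e+01, -3.90550196e+01, -9.54966231e-05,
        5.53974256e-03,  2.56108837e-05]), 'eef_pos': array([0.20159147, 0.59102505, 0.23031082]), 'tcp_rot': array([-3.13985461e+00, -1.94655201e-04,  2.81278205e+00]), 'ft_force': array([-0.18774344,  0.37286319,  0.64081433]), 'torque': array([-0.02809704, -0.03840243, -0.04920722]), 'grasp_force': 0.0, 'opening': 0.0851827095905546}
```

View pics/scene0.png

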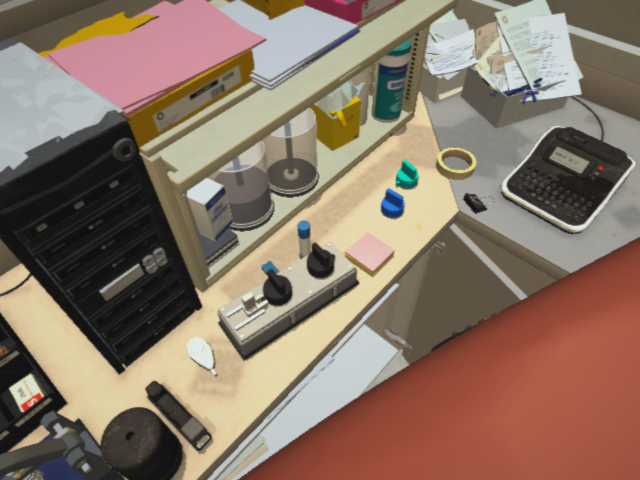

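View pics/side0.png

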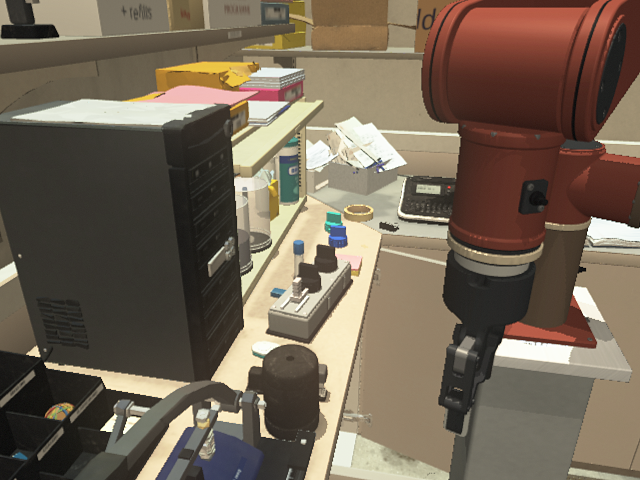

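Scene: the reservoir runs from (220,320) to (355,270). Candidates for the cap: black cap at (277,290) next to the lock slide at (250,302), black cap at (320,262) (spare), blue (392,203) and turquoise (405,175) loose on the bench. I choose the black one at (277,290). The shelf stands behind the reservoir and the eraser and glue stick are between them. A close crop to check.

```bash
python3 - <<'E'
import cv2
p=cv2.imread("pics/scene0.png")[215:365,195:375]
cv2.imwrite("pics/c1.png",cv2.resize(p,None,fx=4,fy=4,interpolation=cv2.INTER_CUBIC))
E
```

```text
(no output)
```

View pics/c1.png

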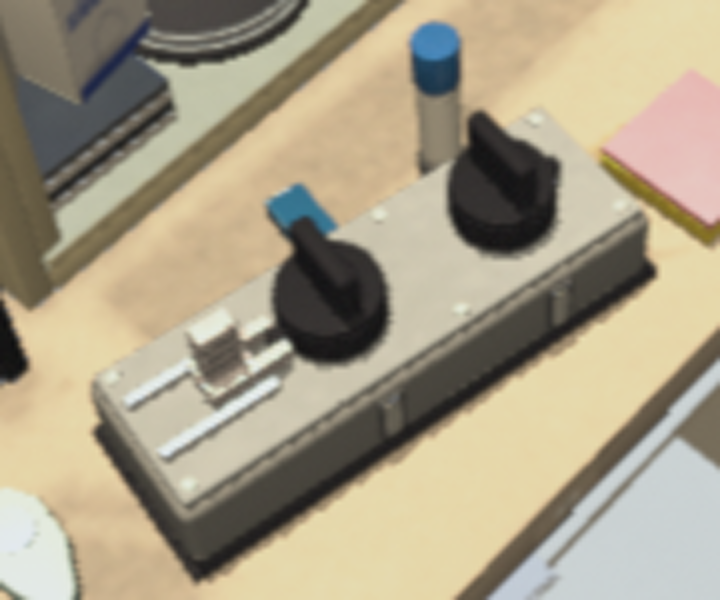

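The crop confirms it: the fork at (270,340) points to the black cap at (330,290) with its wing at (325,265); fin at (215,345). The plate's corners are about (97,385), (190,500), (643,212), (540,108).

```bash
cat > h.py <<'E'
from plant import *
import numpy as np, cv2
def cloud(d,c):
    K=c["intrinsics"];T=c["world_from_camera"]
    v,u=np.indices(d.shape); P=np.stack([(u-K[0,2])/K[0,0]*d,(v-K[1,2])/K[1,1]*d,d],-1)
    W=P@T[:3,:3].T+T[:3,3]; W[d==0]=np.nan; return W
def ray(u,v,z,c):
    K=c["intrinsics"];T=c["world_from_camera"]
    r=T[:3,:3]@np.array([(u-K[0,2])/K[0,0],(v-K[1,2])/K[1,1],1]); return T[:3,3]+r*(z-T[2,3])/r[2]
E
python3 - <<'E'
from h import *
c=get_calibration("scene"); d=np.load("scene0.npy"); W=cloud(d,c)
for u,v in [(97,385),(190,500),(643,212),(540,108)]: print(ray(195+u/4,215+v/4,.06,c).round(4))
S=W[215:365,195:375].reshape(-1,3); S=S[~np.isnan(S[:,0])]
top=S[(S[:,2]>.052)&(S[:,2]<.068)]
C0=ray(195+330/4,215+300/4,.075,c)[:2]
top=top[np.linalg.norm(top[:,:2]-C0,axis=1)<.25]
print(len(top),np.median(top[:,2]),cv2.minAreaRect(top[:,:2].astype('f')*1000))
for n,(u,v) in dict(lockwing=(325,265),sparewing=(505,155),fin=(215,330)).items():
    q=ray(195+u/4,215+v/4,.105,c)[:2]
    w=S[(np.linalg.norm(S[:,:2]-q,axis=1)<.035)&(S[:,2]>.092)&(S[:,2]<.13)] if n!='fin' else S[(np.linalg.norm(S[:,:2]-q,axis=1)<.025)&(S[:,2]>.085)&(S[:,2]<.13)]
    print(n,q.round(3),len(w),w[:,2].max().round(3),w.mean(0).round(4),cv2.minAreaRect(w[:,:2].astype('f')*1000))
E
```

```text
[0.5359 0.1819 0.06  ]
[0.4611 0.1916 0.06  ]
[ 0.412  -0.0595  0.06  ]
[ 0.4925 -0.0745  0.06  ]
4569 0.0597700805012622 ((569.5120239257812, 52.89582824707031), (283.93701171875, 272.9544677734375), 79.74736785888672)
lockwing [0.481 0.085] 233 0.119 [0.4787 0.0861 0.1101] ((481.5248718261719, 83.7642822265625), (12.42575740814209, 43.700172424316406), 79.2763671875)
sparewing [ 0.462 -0.015] 237 0.119 [ 0.4613 -0.0117  0.1092] ((463.6148681640625, -14.171085357666016), (12.33133316040039, 44.088748931884766), 78.94068908691406)
fin [0.492 0.141] 157 0.113 [0.4905 0.1431 0.1023] ((492.4253234863281, 141.93145751953125), (20.02452278137207, 12.861470222473145), 80.96002960205078)
```

```bash
python3 - <<'E'
from h import *
for n in("scene","side"):
    W=cloud(np.load(n+"0.npy"),get_calibration(n)).reshape(-1,3);W=W[W[:,2]>.07]
    r=np.hypot(W[:,0],W[:,1]);a=np.arctan2(W[:,1],W[:,0])
    for lo in np.arange(-.2,1.3,.15):
        m=(a>lo)&(a<lo+.15)
        print(n,lo.round(2),[(float(W[m&(r>x)&(r<x+.07)][:,2].max().round(2)) if (m&(r>x)&(r<x+.07)).any() else 0) for x in np.arange(.35,.85,.07)])
for q in ([.492,.142,.073],[.492,.142,.25]): print(inverse_kinematics(q,[np.pi,0,1.39]),inverse_kinematics(q,[np.pi,0,-1.75]))
print(inverse_kinematics([.4815,.0838,.09],[np.pi,0,2.958]))
E
```

```text
scene -0.2 [0, 0.09, 0.11, 0.45, 0.45, 0.45, 0.45, 0.44]
scene -0.05 [0, 0.12, 0.09, 0.44, 0.44, 0.45, 0.45, 0.44]
scene 0.1 [0, 0.12, 0.12, 0.35, 0.44, 0.56, 0.46, 0.46]
scene 0.25 [0, 0, 0.11, 0.46, 0.46, 0.58, 0.46, 0.46]
scene 0.4 [0, 0, 0, 0, 0.46, 0.46, 0.19, 0.19]
scene 0.55 [0, 0, 0, 0.13, 0.42, 0.41, 0, 0.08]
scene 0.7 [0, 0, 0.12, 0.13, 0.13, 0.17, 0.1, 0]
scene 0.85 [0, 0, 0, 0, 0, 0, 0, 0]
scene 1.0 [0, 0, 0, 0, 0, 0, 0, 0]
scene 1.15 [0.68, 0, 0, 0, 0, 0, 0, 0]
side -0.2 [0, 0.09, 0.11, 0.45, 0.57, 0.63, 0.45, 0.44]
side -0.05 [0, 0.12, 0.08, 0.44, 0.57, 0.62, 0.45, 0.44]
side 0.1 [0, 0.12, 0.12, 0.35, 0.44, 0.62, 0.46, 0.46]
side 0.25 [0, 0, 0.11, 0.46, 0.46, 0.62, 0.62, 0.61]
side 0.4 [0, 0, 0, 0, 0.46, 0.57, 0.62, 0.62]
side 0.55 [0, 0, 0, 0.12, 0.46, 0.46, 0.57, 0.57]
side 0.7 [0, 0, 0.12, 0.13, 0.13, 0.2, 0.2, 0]
side 0.85 [0, 0, 0, 0, 0, 0.2, 0.24, 0.26]
side 1.0 [0, 0, 0, 0.61, 0.61, 0, 0, 0]
side 1.15 [0, 0.61, 0.61, 0.61, 0.61, 0.3, 0, 0]
[ 1.26881845e-01  1.29317124e-01  1.94983726e+00 -4.44089210e-16
  1.06243827e+00  3.07678172e-01] None
[ 1.26881845e-01 -6.47085426e-02  1.79353167e+00 -4.44089210e-16
  1.41276953e+00  3.07678172e-01] None
[ 0.01078966  0.04876752  1.99968155  0.          1.09314358 -1.37641401]
```

```bash
python3 - <<'E'
from h import *
W=np.vstack([cloud(np.load(n+"0.npy"),get_calibration(n)).reshape(-1,3) for n in("scene","side")])
W=W[(W[:,2]>.125)&(W[:,2]<.5)]
for q in([.492,.142],[.498,.173],[.4815,.0838]):
    e=np.linalg.norm(W[:,:2]-q,axis=1); i=np.nanargsort(e)[0] if hasattr(np,'nanargsort') else np.nanargmin(e); print(q,e[i],W[i])
movep([.34,.2,.25],[np.pi,0,1.39])
gripper_to(.05,40)
move_l([.4924,.1419,.20],.2)
print(observe()["eef_pos"],observe()["ft_force"],observe()["time_s"])
p,d=get_image("wrist");cv2.imwrite("pics/w1.png",p[:,:,::-1]);np.save("w1.npy",d)
W=cloud(d,get_calibration("wrist")).reshape(-1,3)
for n,q,r,z in(("fin",[.4924,.1419],.022,.088),("cap",[.4815,.0838],.03,.094)):
    w=W[(np.linalg.norm(W[:,:2]-q,axis=1)<r)&(W[:,2]>z)&(W[:,2]<.125)]
    if len(w)>20: print(n,len(w),w[:,2].max(),cv2.minAreaRect(w[:,:2].astype('f')*1000))
E
```

```text
[0.492, 0.142] 0.07632119690986389 [0.56825572 0.14516081 0.32932673]
[0.498, 0.173] 0.07225446015215883 [0.56870014 0.15809372 0.33856981]
[0.4815, 0.0838] 0.08860576295781745 [0.57009663 0.08507188 0.33995057]
[0.49192887 0.14208437 0.20004766] [ 0.04129628 -0.20576215 -0.24264529] 3.075
fin 665 0.11055259466621684 ((494.91058349609375, 141.24708557128906), (19.784229278564453, 12.130866050720215), 80.03024291992188)
cap 1721 0.11617449054458576 ((484.17486572265625, 83.45744323730469), (12.56567096710205, 43.93604278564453), 79.21975708007812)
```

View pics/w1.png

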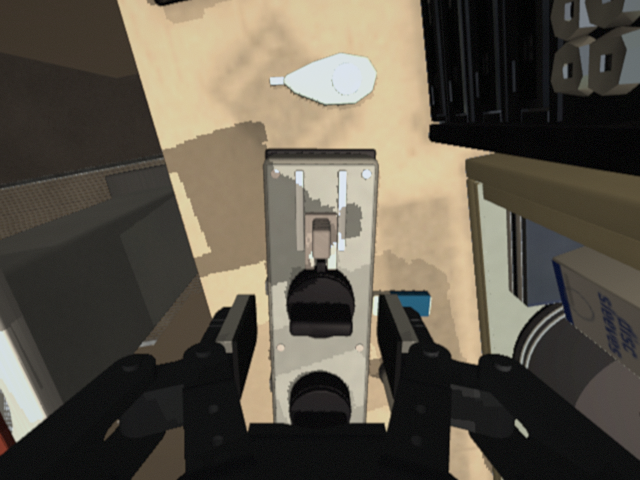

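The wrist view shows the reservoir's +y end with the fin at (320,238) and its cap at (320,300) below it; the shelf is off to the right, with about 76 mm clearance from the fin. The two measurements agree to 2.5 mm, so I average them.

```bash
python3 - <<'E'
from h import *
g=np.array([.4937,.1416]);u=np.array([.180,.9837])
print(move_l([*g,.2],.1),move_l([*g,.074],.08,max_force=10))
gripper_to(0,50); o=observe();print(o["opening"],o["grasp_force"],o["eef_pos"],o["ft_force"])
t=o["eef_pos"].copy();t[:2]+=u*.031
print(move_l(t,.05,max_force=20));hold(.3);o=observe();print(o["eef_pos"],o["ft_force"],o["opening"],o["time_s"])
gripper_to(.05)
e=o["eef_pos"];print(move_l([e[0],e[1],.2],.12,max_force=15))
p,d=get_image("scene");cv2.imwrite("pics/s2.png",cv2.resize(p[215:365,195:375,::-1],None,fx=4,fy=4))
W=cloud(d,get_calibration("scene")).reshape(-1,3)
w=W[(np.linalg.norm(W[:,:2]-[.497,.171],axis=1)<.022)&(W[:,2]>.088)&(W[:,2]<.113)]
print(len(w),cv2.minAreaRect(w[:,:2].astype('f')*1000))
E
```

```text
False False
0.011504948314776749 51.29612859338522 [0.4948188  0.14184523 0.07538892] [-0.90877635 -0.21737373  6.09196516]
False
[0.50003821 0.1702768  0.0752802 ] [ -3.03341772 -12.82788294   7.15229029] 0.011161821127145984 6.6083
False
145 ((498.1379699707031, 170.301513671875), (19.821121215820312, 13.98628044128418), 82.25091552734375)
```

```bash
python3 - <<'E'
from h import *
c=[.4842,.0835]
movep([*c,.2],[np.pi,0,2.958])
print(move_l([*c,.0905],.08,max_force=10))
gripper_to(0,70); o=observe();print(o["opening"],o["grasp_force"],o["eef_pos"],o["ft_force"],o["torque"],o["q"])
q0=inverse_kinematics(o["eef_pos"],o["tcp_rot"])
t0=o["torque"][2]
def turn(deg):
    q=q0.copy();q[5]-=np.radians(deg);set_joints(q);hold(.1)
    o=observe();print(deg,o["torque"].round(2),o["ft_force"].round(1),o["tcp_rot"].round(3),round(o["time_s"],2));return o["torque"][2]-t0
for a in(3,6,8,10):
    if abs(turn(a))>1.2: print("stop");turn(0);break
E
```

```text
False
0.010655936463733461 69.33287858963013 [0.48441989 0.08340689 0.09081432] [-0.14963387 -0.38633105  2.15321076] [-0.08498965  0.07003166 -0.00409665] [ 1.00251365e-02  5.38605015e-02  1.99259596e+00 -1.80591033e-04
  1.09463139e+00 -1.37710872e+00]
3 [-0.45  0.03 -0.1 ] [ 0.7 -1.8  0.6] [-3.141e+00  1.000e-03  3.009e+00] 12.14
6 [-0.59 -0.01 -0.55] [ 0.5 -3.4 -0.2] [-3.141e+00  1.000e-03  3.061e+00] 12.49
8 [-0.85  0.04 -1.07] [ 0.4 -4.1  1.1] [-3.141e+00  1.000e-03  3.096e+00] 12.84
10 [-0.87  0.05 -1.41] [ 0.5 -5.2  2.1] [-3.141e+00  1.000e-03  3.131e+00] 13.19
stop
0 [-0.24  0.09 -0.06] [ 0.1 -1.8  1.5] [3.142 0.    2.962] 13.58
```

Turning positive (counter-clockwise), the torque climbs past 5°, which is the rigid stop. Now the other way.

```bash
python3 - <<'E'
from h import *
o=observe();q0=inverse_kinematics(o["eef_pos"],o["tcp_rot"]);t0=o["torque"][2]
for a in(4,8,12,20,30,45,60,75,85):
    q=q0.copy();q[5]+=np.radians(a);set_joints(q);hold(.1)
    o=observe();print(-a,o["torque"].round(2),o["ft_force"].round(1),round(o["opening"],4),round(o["time_s"],2))
    if abs(o["torque"][2]-t0)>1.2: print("stop");break
p,d=get_image("wrist");cv2.imwrite("pics/w3.png",p[:,:,::-1])
p,d=get_image("scene");cv2.imwrite("pics/s3.png",cv2.resize(p[215:365,195:375,::-1],None,fx=4,fy=4))
E
```

```text
-4 [0.26 0.05 0.01] [0.4 0.7 0.9] 0.0106 13.93
-8 [ 0.2  -0.03  0.02] [-0.2  1.1  0.7] 0.0105 14.28
-12 [ 0.11 -0.07 -0.  ] [0.2 0.3 0.3] 0.0105 14.63
-20 [ 0.02 -0.06  0.04] [0.6 0.7 0.5] 0.0107 14.99
-30 [ 0.03 -0.03  0.02] [-0.3 -0.7  0.2] 0.0107 15.38
-45 [-0.03 -0.05 -0.01] [0.3 0.8 0.1] 0.0107 15.84
-60 [0.   0.01 0.02] [-0.6  0.4  0.3] 0.0108 16.3
-75 [-0.05 -0.06 -0.01] [ 0.7 -0.1 -0.9] 0.0106 16.76
-85 [-0.03  0.02 -0.02] [-0.5 -1.2  0.4] 0.0107 17.15
```

View pics/w3.png

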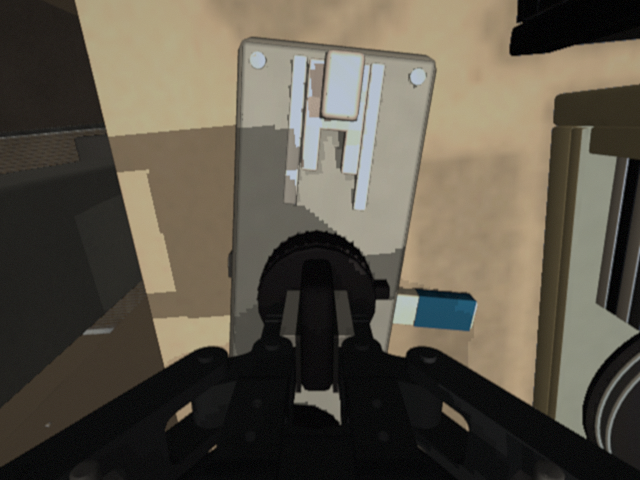

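The cap has turned with the gripper: its lug is now at (380,290) on the side, the wing lies between the pads at (315,320), and the slide is fully out at (343,85). Lifting.

```bash
python3 - <<'E'
from h import *
e=observe()["eef_pos"]
print(move_l([e[0],e[1],e[2]+.025],.05,max_force=25)); o=observe();print(o["eef_pos"],o["ft_force"],o["opening"])
if o["eef_pos"][2]>e[2]+.02:
    print(move_l([e[0],e[1],e[2]+.1],.08,max_force=25));hold(1);o=observe();print(o["eef_pos"],o["ft_force"],o["opening"],o["grasp_force"],o["time_s"])
p,d=get_image("scene");cv2.imwrite("pics/s4.png",cv2.resize(p[165:365,175:375,::-1],None,fx=3,fy=3))
E
```

```text
False
[0.48432906 0.08371702 0.11595077] [-0.30964451 -0.0428012  -1.12700741] 0.010659110350207912
False
[0.48435642 0.08368421 0.19082712] [-0.09461952 -0.82576256 -0.47294938] 0.01052957146318007 69.08488869667053 19.9917
```

View pics/s4.png

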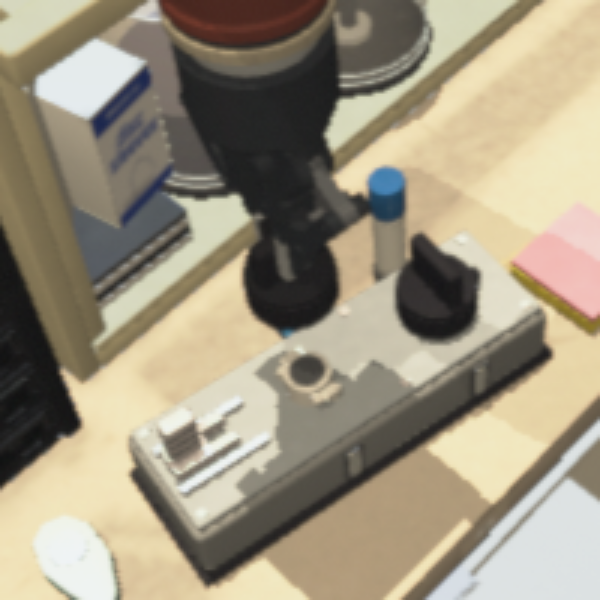

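The neck is bare at (308,372), the cap hangs upright in the gripper at (290,285), the slide is out, and the spare cap and bystanders haven't moved.

```bash
python3 -c "
from plant import *
print(job_done())"
```

```text
the job is handed in; nothing more can be done
None
```

I pulled the lock slide out about 29 mm and turned the cap off clockwise seen from above (a left-hand thread; the other way hit its stop). I handed the job in with the cap held upright about 10 cm above its bare neck and everything else undisturbed; `job_done()` returned no verdict.

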